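Dock a cell carrier under the tester's contact springs and start the test

TASK

Load the cell tester using the fingertips only: press the cell carrier down hard against its sprung bed until its nose is below the lip of the hood, and while pressing slide it in under the contact springs until it is fully home against the stop, then let go of it and push the round start key beside the lane all the way down and release it. Press and push only, without picking anything up, and do not push the start key before the carrier is home; leave the other things on the bench where they are.

Things in the scene. Friction and masses are not known exactly. Their poses are not given: they have to be found in the camera images.
- dock: cell tester, fixed: base plate 222 x 175 mm, a lane between two aluminium rails (tops 35 mm above the bench), at the far end a grey hood (top at 51 mm), on the right a grey control strip (top at 35 mm). Origin: on the bench under the middle of the lane; x points along the lane, the way the carrier slides in, z up. The lane's rear lip is at x = -0.109 m, 35 mm high; the hood ends at x = 0.106
- hood_lip (a point): lower front edge of the hood, on the lane's centre line: x = 0.051, z = 0.034 in the dock's frame; axes as the dock's. Behind it hang two brass contact leaves, sloping down away from the lip to z = 0.027 at x = 0.073. The carrier's nose lifts them as it slides in under them; they drag with a few newtons
- stop (a point): end stop, where the nose must come to rest: x = 0.080, y = 0 in the dock's frame; axes as the dock's
- carrier: loose flat grey tray 134 x 112 x 10 mm (x, y, z), about 0.2 kg, a pouch cell crosswise in its pocket (4 mm proud). Lies in the lane on the sprung bed, 1.5 mm play to each rail. Origin: centre of its underside; x points to its nose. Its top starts 39 mm above the bench, 5 mm above the hood's underside: press it down at least 5 mm, 8 mm is comfortable. It then travels 38 to 50 mm to the stop
- finger_pad (a point): middle of the flat finger pad on the carrier's top face, at x = -0.045, z = 0.010 in the carrier's frame; axes as the carrier's. The pad is 38 mm long in x and 112 mm wide. 16 mm ahead of this point is the rear face of a push rib across the carrier: 6 mm thick, 92 mm wide, 7 mm high
- nose (a point): top front edge of the carrier's nose, on its centre line, 10 mm above the carrier's underside; axes as the carrier's. Fully home it lies at x = 0.080 in the dock's frame
- bed (a joint): sprung slippery bed under the carrier: 0 = up, 0.010 m = pressed to its bottom. It pushes up with 6 N at 0 rising evenly to 14 N at 0.010. When the docked carrier is let go, the bed lifts it against the hood and the leaves, which hold it there
- contact_leaf (a joint): lift of the contact leaves under the hood, rad: 0 = hanging free, about 0.3 when the docked carrier lifts them fully
- start_key (a joint): stroke of the start key: 0 = out, 0.004 m = fully down, which takes 4 N; it springs back
- start_key_top (a point): centre of the top face of the round start key (20 mm across, 4 mm stroke straight down) on a round black base on the tester's control strip, nearer the robot than the display; in the dock's frame at x = -0.030, y = -0.0865, z = 0.055
- rubber_eraser: eraser block 42 x 21 x 12 mm lying on top of the tester's hood; bystander
- screwdriver: thin yellow precision screwdriver 131 mm long lying on the bench along the left side of the tester; bystander
- memory_stick: usb stick 50 x 16 x 8 mm lying on the bench beside the right side of the tester; bystander
- solder_reel: reel of solder wire, 52 mm across, 33 mm high; bystander
- meter: pocket multimeter 142 x 72 x 36 mm; bystander
- screen_lifter: suction lifter with a bow handle, 82 mm high, standing at the back right; bystander

How it is judged:
On the way, in this order (a step that is already met when the one before it is completed fails the run):
1. the carrier is pressed down on its bed and its nose has gone in under the hood (value of joint bed above 0.004 m and x of nose in the frame of dock above 0.055 m), for 0.05 s.
2. the carrier is home against the stop (x of nose in the frame of dock above 0.0765 m), for 0.2 s.
3. the start key is pushed down (value of joint start_key above 0.003 m), for 0.04 s.
At the end, for the whole second after the job is handed in: The carrier's nose is within 3.5 mm of the end stop, under the hood (its top not above 36 mm over the bench) and level to 0.06 rad, the bed still pressed down by more than 3 mm and the contact leaves lifted by more than 0.15 rad, the start key sprung back, and everything at rest (x of nose in the frame of dock above 0.0765 m and z of nose in the frame of dock below 0.036 m and angle between the z axis of carrier and the z axis of dock, either way round below 0.06 rad and value of joint bed above 0.003 m and value of joint contact_leaf above 0.15 rad and value of joint start_key below 0.001 m and linear speed of carrier below 0.01 m/s); the robot touches nothing.
It fails at once if the carrier is lifted out of the lane or tipped up (z of carrier in the frame of dock above 0.041 m or angle between carrier's own z axis and vertical above 0.2 rad).
It fails at once if the start key is pushed before the carrier is home (value of joint start_key above 0.003 m and x of nose in the frame of dock below 0.0765 m).
It fails at once if another thing on the bench is shifted by more than 20 mm or picked up (distance of any of rubber_eraser, screwdriver, memory_stick, solder_reel, meter, screen_lifter from where it was at the start of the episode above 0.02 m).
It also fails if it takes over 48 s, if anything falls off the work surface, if the arm or the gripper's body presses on something with over 40 N, if the wrist force passes 120 N, or if a joint passes its speed limit or range.

ROBOT

A 6-joint arm with a two-finger parallel gripper is mounted at the origin on a cart in front of the work surface, level with it; the furniture and walls round the work are solid. World frame = base frame: x ahead of the robot, y to its left, z up, the work surface at z = 0. Lengths are in m, angles in rad, forces in N, time in s.
With the tool pointing down it reaches from about 0.35 to 0.775 m from the base axis. Payload 7.3 kg.
Tool frame: the origin (TCP) lies at the centre of the arm's flange, where the gripper is bolted on; the fingertips stand 178 mm ahead of it and the grasp point (between the pads) lies 159 mm ahead of it; z points along the fingers, y is the line along which they close (so a half turn about z gives the same grasp; the last joint's range is limited). The gripper opens to 92 mm and grips with 3 to 60 N. Pads are 19 mm wide; open, the fingers measure 130 mm over their backs; the gripper's body (75 mm by 190 mm) begins 47 mm behind the grasp point.
Start: joints at [-1.436, 0.342, 1.524, -0, 1.275, -0.146], TCP at [0.146, -0.504, 0.405] pointing down, gripper open.
Joint ranges: [-2.53, 2.53], [-0.77, 2.02], [0.04, 2.7], [-1, 4.14], [0.28, 2.66], [-3.11, 3.11]. Speed limits (rad/s): [2.57, 2.57, 3.14, 3.14, 3.14, 3.14].

INTERFACE

Orientations are given as [roll, pitch, yaw] about the fixed x, y, z axes, in that order (R = Rz(yaw) Ry(pitch) Rx(roll)).
In Python, from cell import telemetry, vision, ticket gives the robot as it stands.
- The arm moves only by the shell command python3 -m crank 'ROWS' [FORCE]. ROWS is JSON, a list of rows, each a list of 5 numbers: the gripper command: -1 is shut, 1 is fully open, values between are in proportion, then the shift along the tool's x, y, z in mm, then the turn about the tool's z in rad. In form: [[fingers, dx, dy, dz, roll], ...]. A call has 1 to 12 rows; each row is the pose to reach, as a shift and turn from the pose commanded when the call began, along the tool's axes at that moment; what a row does not reach only later rows make up. A row lasts 1/12 s, in which the tool goes at most 41.7 mm and 7.16 degrees, less where a joint would pass 70% of its speed; a pose out of reach is approached as far as the arm can. A call with a gripper value outside its range is refused whole. The fingers move at their own pace and stop on an object; FORCE is the grip in N (left out, the last holds). Time passes only in rows, so rows that repeat a pose let the fingers close. It gives the time, the measured TCP pose, the force, the opening and the grip force at its end, in the units of the state.
- telemetry.observe(): the state, without advancing time (a new reading comes with each control period).
- vision.read_camera(name): name is "side" or "top" or "wrist"; returns (picture, depth): 480x640x3 uint8, red, green, blue; 480x640 float32, m along the optical axis (not along the pixel's ray), 0 where there is no reading.
- vision.get_calibration(name): a dict with "camera_matrix" (3x3 intrinsics, pixels), "rvec" (rotation vector, rad) and "tvec" (3), from world to camera coordinates, as OpenCV has them. Camera axes: x right, y down, z forward; pixel columns grow to the right and rows downward; lengths in m; the calibration is good to about 2 mm. The wrist camera is an equidistant fisheye: a pixel r from the principal point sees the ray r / f radians off the axis. A picture is of the moment at which its call begins: read the wrist's pose just before it. get_calibration takes no time and is no camera call; for the wrist camera it gives the pose at the moment of the call.
- ticket.hand_in(): hands the job in; it is judged then, once.
The state is a dict: "time": time; "qpos": joint angles; "qvel": joint speeds; "joint_efforts": joint torques, N m; "tool_pos": TCP position; "tool_rot": TCP orientation; "contact_force": force on the tool from outside, world axes, zero at the start; "torque": the same for the moment, N m; "opening": finger opening in m; "grip_force": force on a finger pad.
Only numpy, scipy, OpenCV 4.12 (cv2) and the standard library are available. Lean on these libraries where they do the work, as an engineer would, in place of code of your own. Each camera call takes 0.05 s, during which the arm holds its last target. There are 200 camera calls.

## Working session

There is one attempt and no reset: what is moved stays moved. The work goes in short steps, Python scripts to look and compute and a shell command to move; the robot and the scene stay as the last step left them, time stands still between calls to the robot, and variables do not carry over. Pictures are saved under pics/ and viewed, at most 10 in all, crops included, and the job is handed in when it is done.

```bash
mkdir -p pics
python3 - <<'E'
from cell import telemetry, vision
import cv2,numpy as np
s=telemetry.observe();print(s)
for n in("top","side"):
    p,d=vision.read_camera(n);np.savez(f"{n}0.npz",p=p,d=d);cv2.imwrite(f"pics/{n}0.png",p[:,:,::-1]);print(n,vision.get_calibration(n))
E
```

```text
{'time': 0.0, 'qpos': array([-1.43601267e+00,  3.42745022e-01,  1.52500635e+00,  1.24559066e-05,
        1.27536528e+00, -1.45984573e-01]), 'qvel': array([-0.00152882,  0.00039495,  0.00134936, -0.00055628,  0.00065855,
       -0.00091624]), 'joint_efforts': array([ 2.42925933e-03, -4.31231582e+01, -2.44226217e+01,  7.18547311e-02,
        5.57890011e-02, -1.50780929e-04]), 'tool_pos': array([ 0.14548832, -0.50431005,  0.40403689]), 'tool_rot': array([-3.14008659e+00, -2.33475629e-04,  2.80764414e-01]), 'contact_force': array([ 0.46595349, -0.38007191,  0.18764263]), 'torque': array([-0.01623082,  0.02925729,  0.00749815]), 'grip_force': 0.0, 'opening': 0.09154672445863658}
top {'camera_matrix': array([[482.04692516,   0.        , 310.92157265],
       [  0.        , 482.04692516, 232.96024878],
       [  0.        ,   0.        ,   1.        ]]), 'rvec': array([ 2.09505382, -2.1429768 ,  0.20070446]), 'tvec': array([0.08426915, 0.59737362, 0.90900919])}
side {'camera_matrix': array([[472.40372824,   0.        , 320.07170823],
       [  0.        , 472.40372824, 243.01654313],
       [  0.        ,   0.        ,   1.        ]]), 'rvec': array([ 1.98872391, -0.32784566,  0.23880877]), 'tvec': array([-0.51986065,  0.14418304,  0.67882726])}
```

View pics/top0.png

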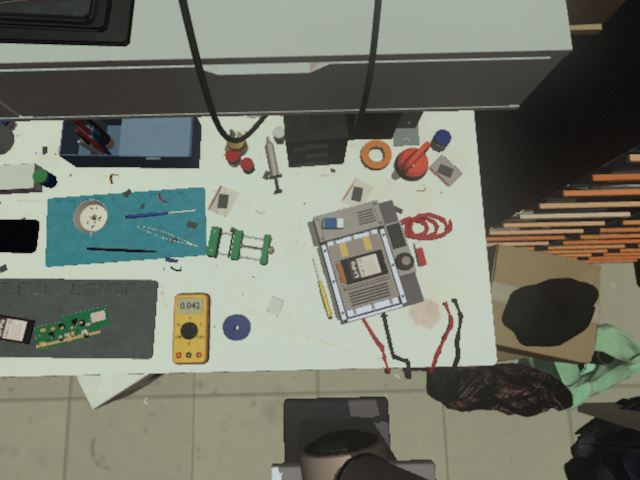

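View pics/side0.png

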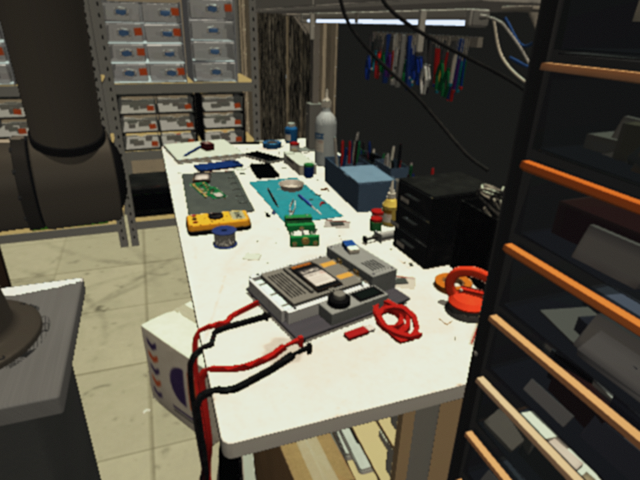

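The top view shows the tester at about (365,262), its hood at the top end near (345,220), the start key near (404,261), the yellow screwdriver at (322,290) and the red memory stick at (420,257). The side view agrees. I'll enlarge the tester.

```bash
cat > h.py <<'E'
import numpy as np,cv2
from cell import telemetry,vision
def cast(n,uv,z,c=None):
    c=c or vision.get_calibration(n);R=cv2.Rodrigues(c["rvec"])[0];o=-R.T@c["tvec"]
    uv=np.array(uv,float).reshape(-1,1,2);K=c["camera_matrix"]
    if n=="wrist":
        q=(uv[:,0]-K[:2,2])/[K[0,0],K[1,1]];t=np.linalg.norm(q,axis=1,keepdims=True)
        d=np.hstack([q/t*np.sin(t),np.cos(t)])
    else:
        d=np.hstack([cv2.undistortPoints(uv,K,None)[:,0],np.ones((len(uv),1))])
    d=d@R
    return o+d*((z-o[2])/d[:,2])[:,None]
E
python3 - <<'E'
from h import *
p=np.load("top0.npz")["p"]
cv2.imwrite("pics/topc.png",cv2.resize(p[190:335,300:440,::-1],None,fx=4,fy=4,interpolation=cv2.INTER_CUBIC))
print(cast("top",[(345,220),(365,262),(404,261)],0.04))
E
```

```text
[[ 6.28057317e-01  2.14408770e-04  4.00000000e-02]
 [ 5.40363019e-01 -3.70345738e-02  4.00000000e-02]
 [ 5.40599663e-01 -1.15761908e-01  4.00000000e-02]]
```

View pics/topc.png

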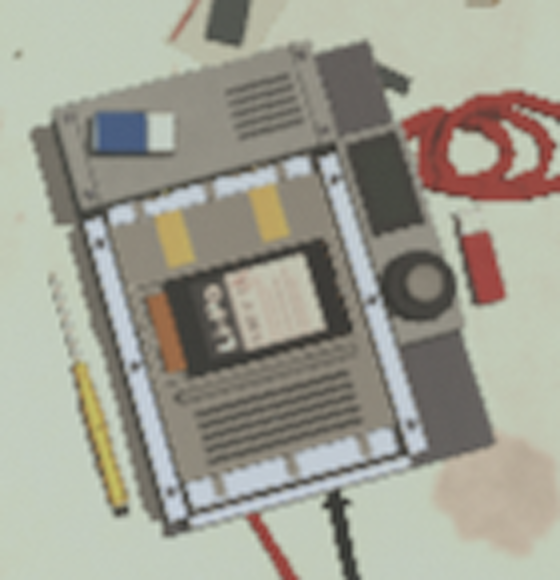

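The enlarged crop shows the rails from (95,215) to (168,520) on the left and (328,160) to (412,450) on the right. The hood's front edge runs (85,213)-(335,150), its rear corners are at (52,108) and (310,42), and the key top is at (430,285).

Run:
```python
from h import *
f=lambda a:np.array(a)/4.+[300,190]
L=cast("top",f([(95,220),(168,500),(330,165),(412,445)]),.035)[:,:2]
H=cast("top",f([(52,108),(310,42),(85,213),(335,150)]),.051)[:,:2]
k=cast("top",f([(430,283)]),.055)[0,:2]
r=cast("top",f([(168,530),(420,458)]),.035)[:,:2]
a=lambda v:np.degrees(np.arctan2(v[1],v[0]))
print("yaws",a(L[0]-L[1]),a(L[2]-L[3]),a(H[0]-H[1])-90,a(H[2]-H[3])-90,a(r[0]-r[1])-90)
print("hood",H,"rear",r,"key",k, "lane mid",L.mean(0))
yaw=np.radians(14.5);R=np.array([[np.cos(yaw),-np.sin(yaw)],[np.sin(yaw),np.cos(yaw)]])
print("o from key",k-R@[-.03,-.0865],"rear mid",r.mean(0)-R@[-.109,0],"hoodback",H[:2].mean(0)-R@[.106,0],"hoodfront",H[2:].mean(0)-R@[.051,0])
```

```text
yaws 12.87769285034555 13.236464673515856 13.362344297804185 13.012116693872088 14.375843721317608
hood [[ 0.63338432  0.06579192]
 [ 0.66489618 -0.06686771]
 [ 0.57888096  0.05044489]
 [ 0.60827828 -0.07676614]] rear [[ 0.42143785  0.01319485]
 [ 0.45392779 -0.11356694]] key [ 0.5389858  -0.11985812] lane mid [ 0.51953298 -0.03210348]
o from key [ 0.54637236 -0.02860195] rear mid [ 0.54321091 -0.02289462] hoodback [ 0.5465166  -0.02707818] hoodfront [ 0.54420409 -0.02593001]
```

```bash
python3 -m crank '[[-0.25,440,-352,0,0.05],[-0.25,440,-352,0,0.05],[-0.25,440,-352,0,0.05],[-0.25,440,-352,0,0.05],[-0.25,440,-352,0,0.05],[-0.25,440,-352,0,0.05],[-0.25,440,-352,0,0.05],[-0.25,440,-352,0,0.05],[-0.25,440,-352,0,0.05],[-0.25,440,-352,0,0.05],[-0.25,440,-352,0,0.05],[-0.25,440,-352,0,0.05]]'
```

```text
time: 1.1
tool_pos: [0.4347, -0.094, 0.4046]
tool_rot: [3.142, 0.0, 0.231]
contact_force: [0.5, -0.3, -0.4]
opening: 0.0345
grip_force: 0.0
```

```bash
python3 -m crank '[[-0.25,15,-13,20,0],[-0.25,30,-27,40,0],[-0.25,40,-35,60,0],[-0.25,40,-35,60,0],[-0.25,40,-35,60,0]]'
python3 - <<'E'
from h import *
s=telemetry.observe();print(s["tool_pos"],s["tool_rot"])
c=vision.get_calibration("wrist");p,d=vision.read_camera("wrist");np.savez("w1.npz",p=p,d=d,**c);cv2.imwrite("pics/w1.png",p[:,:,::-1]);print(c)
E
```

```text
time: 1.52
tool_pos: [0.4649, -0.0525, 0.3439]
tool_rot: [-3.14, 0.003, 0.232]
contact_force: [-0.0, -0.1, -0.2]
opening: 0.0346
grip_force: 0.0
[ 0.46488553 -0.05252709  0.34392899] [-3.14041484e+00  2.81630139e-03  2.32469975e-01]
{'camera_matrix': array([[371.64829954,   0.        , 321.86404167],
       [  0.        , 371.64829954, 242.2319956 ],
       [  0.        ,   0.        ,   1.        ]]), 'rvec': array([-2.27529418,  1.79752385,  0.26791442]), 'tvec': array([-0.15845661,  0.40127378,  0.46027534])}
```

View pics/w1.png

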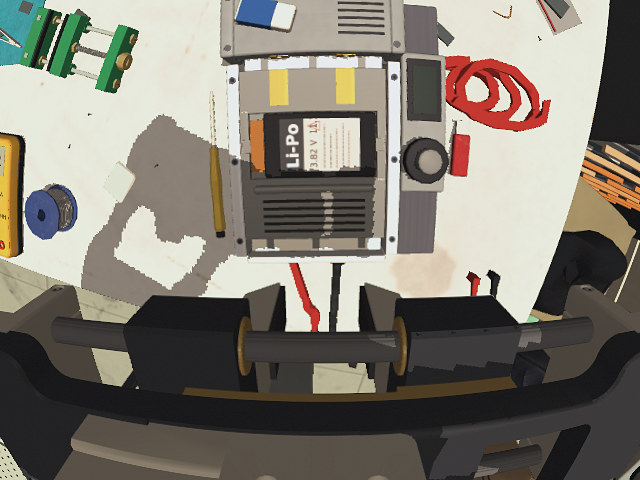

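The wrist view shows the lane between rails at x≈235 and x≈393. The hood's front edge is at y≈58, the rear lip at y≈258, the rib at y≈185-192, the carrier's rear edge at y≈238 and the key top at (431,158). The fingers are at (265,310) and (375,310).

Run:
```python
from h import *
w=np.load("w1.npz");c={k:w[k] for k in("camera_matrix","rvec","tvec")}
P=lambda uv,z:cast("wrist",uv,z,c)[:,:2]
L=P([(234,80),(240,250),(394,80),(392,250)],.035);a=lambda v:np.degrees(np.arctan2(v[1],v[0]))
print("yaw",a(L[0]-L[1]),a(L[2]-L[3]),a(L[[0,1]].mean(0)-L[[2,3]].mean(0))-90,L)
y=np.radians(13.2);R=np.array([[np.cos(y),-np.sin(y)],[np.sin(y),np.cos(y)]])
k=P([(431,158)],.055)[0];print("o key",k-R@[-.03,-.0865])
r=P([(236,259),(400,263)],.035);print("o rear",r.mean(0)-R@[-.109,0],a(r[0]-r[1])-90)
o=np.array([.546,-.0265])
for n,z,uv in(("lane",.035,[(234,80),(240,250),(394,80),(392,250)]),("rib",.046,[(315,182),(315,192)]),("carrear",.039,[(315,238)]),("nose",.039,[(315,68)]),("hoodedge",.051,[(315,56)])):print(n,(P(uv,z)-o)@R)
cv2.imwrite("pics/w1c.png",cv2.resize(w["p"][40:270,210:450,::-1],None,fx=2.5,fy=2.5,interpolation=cv2.INTER_CUBIC))
```

```text
yaw 13.375383825201892 14.410515692695862 13.204259060208287 [[ 0.56697384  0.04181324]
 [ 0.43261313  0.009865  ]
 [ 0.5947731  -0.07864446]
 [ 0.46185631 -0.1127977 ]]
o key [ 0.55229743 -0.02580223]
o rear [ 0.54429593 -0.03055279] 11.934694499555278
lane [[ 0.03601907  0.06171894]
 [-0.10208709  0.06129619]
 [ 0.03557723 -0.06190413]
 [-0.10162668 -0.06480333]]
rib [[-0.04451227 -0.00146559]
 [-0.05215345 -0.00146087]]
carrear [[-0.09038358 -0.00126679]]
nose [[ 0.04271017 -0.00120352]]
hoodedge [[ 0.04973678 -0.00141206]]
```

View pics/w1c.png

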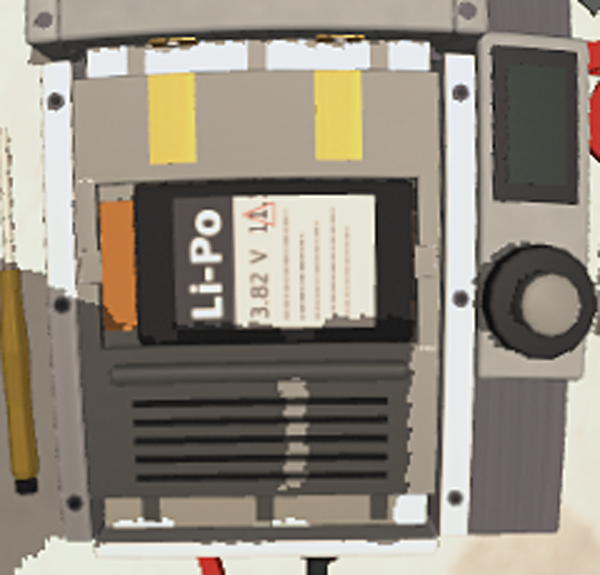

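```bash
python3 -m crank '[[-0.25,14,-5,25,0],[-0.25,14,-5,55,0],[-0.25,14,-5,80,0],[-0.25,14,-5,100,0],[-0.25,14,-5,113,0],[-0.25,14,-5,116,0],[-0.25,14,-5,116,0]]'
python3 - <<'E'
from h import *
s=telemetry.observe();print(s["tool_pos"],s["tool_rot"])
p,d=vision.read_camera("wrist");cv2.imwrite("pics/w2.png",p[:,:,::-1])
E
```

```text
time: 2.15
tool_pos: [0.4775, -0.0458, 0.2291]
tool_rot: [3.141, 0.0, 0.229]
contact_force: [0.9, 0.1, 0.5]
opening: 0.0346
grip_force: 0.0
[ 0.47752247 -0.04577896  0.22913116] [3.14137744e+00 3.51937396e-05 2.29467226e-01]
```

View pics/w2.png

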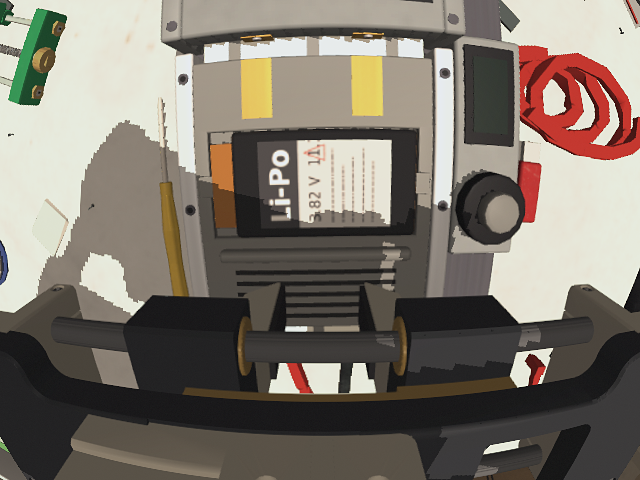

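The wrist view shows the fingertips (y≈285) over the slatted pad, just behind the rib (y≈250-262) and centred in the lane. Next I press.

```bash
python3 -m crank '[[-0.25,0,0,6,0],[-0.25,0,0,11,0],[-0.25,0,0,15,0],[-0.25,0,0,18,0],[-0.25,0,0,20,0],[-0.25,0,0,20,0],[-0.25,0,0,20,0]]'
```

```text
time: 2.78
tool_pos: [0.478, -0.0451, 0.2095]
tool_rot: [3.14, -0.002, 0.231]
contact_force: [-1.0, -0.4, 9.4]
opening: 0.0344
grip_force: 4.7
```

```bash
python3 -m crank '[[-0.25,0,0,1,0],[-0.25,3,0,1,0],[-0.25,6,0,1,0],[-0.25,9,0,1,0],[-0.25,12,0,1,0],[-0.25,15,0,1,0],[-0.25,18,0,1,0],[-0.25,21,0,1,0],[-0.25,24,0,1,0],[-0.25,24,0,1,0]]'
python3 - <<'E'
from h import *
p,d=vision.read_camera("wrist");cv2.imwrite("pics/w3.png",p[:,:,::-1])
E
```

```text
time: 3.62
tool_pos: [0.5012, -0.0393, 0.2084]
tool_rot: [3.141, -0.0, 0.231]
contact_force: [-1.4, -0.0, 8.2]
opening: 0.0344
grip_force: 4.2
```

View pics/w3.png

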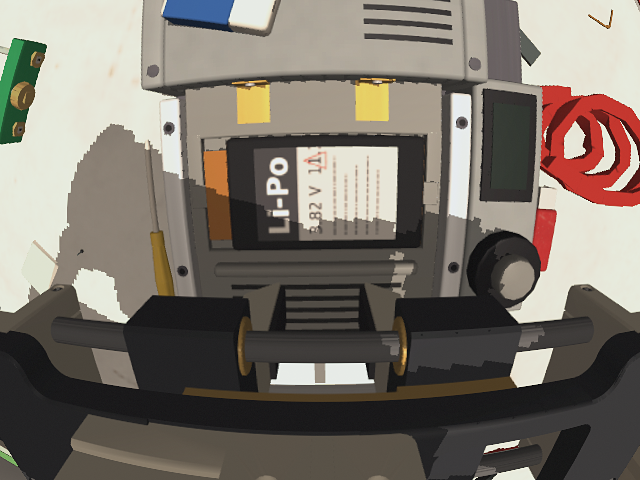

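The nose is already in under the hood at y≈85, with friction carrying the carrier; the rib is at y≈270, still a little ahead of the tips (y≈290). I'll keep sliding.

```bash
python3 -m crank '[[-0.25,3,0,0.5,0],[-0.25,6,0,0.5,0],[-0.25,9,0,0.5,0],[-0.25,12,0,0.5,0],[-0.25,14,0,0.5,0],[-0.25,16,0,0.5,0],[-0.25,18,0,0.5,0],[-0.25,20,0,0.5,0],[-0.25,20,0,0.5,0]]'
```

```text
time: 4.42
tool_pos: [0.5204, -0.0347, 0.2078]
tool_rot: [3.141, 0.0, 0.231]
contact_force: [-2.9, -0.5, 7.9]
opening: 0.0342
grip_force: 4.7
```

```bash
python3 -m crank '[[-0.25,1,0,0,0],[-0.25,2,0,0,0],[-0.25,3,0,0,0],[-0.25,4,0,0,0],[-0.25,4,0,0,0]]';python3 -m crank '[[-0.25,1,0,0,0],[-0.25,2,0,0,0],[-0.25,3,0,0,0],[-0.25,4,0,0,0],[-0.25,4,0,0,0]]'
```

```text
time: 4.83
tool_pos: [0.5232, -0.0341, 0.2075]
tool_rot: [-3.141, 0.004, 0.232]
contact_force: [-7.7, -3.1, 9.6]
opening: 0.034
grip_force: 7.3
time: 5.25
tool_pos: [0.5249, -0.0338, 0.2072]
tool_rot: [-3.14, 0.012, 0.233]
contact_force: [-17.5, -9.1, 17.9]
opening: 0.0347
grip_force: 14.5
```

Run:
```python
from h import *
c=vision.get_calibration("wrist");p,d=vision.read_camera("wrist");np.savez("w4.npz",p=p,d=d,**c);cv2.imwrite("pics/w4.png",p[:,:,::-1])
```

```text
(no output)
```

View pics/w4.png

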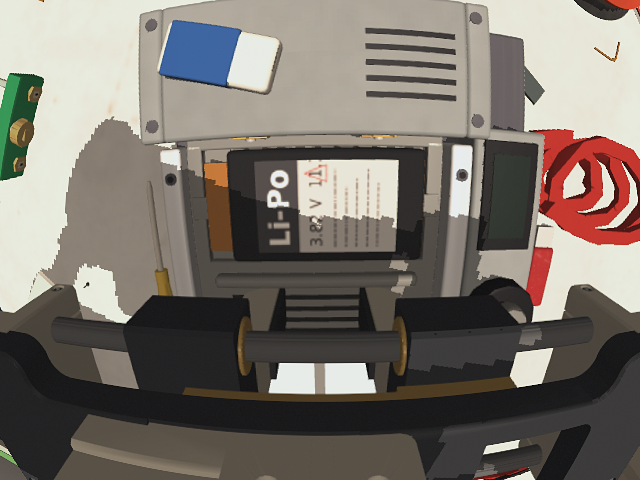

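Only a narrow strip of nose now shows ahead of the cell (y≈150), and the rib (y≈274-288) is close to the tips. I'll check the rib-to-hood distance; at home the rib's faces lie 61 and 67 mm behind the hood front.

Run:
```python
from h import *
w=np.load("w4.npz");c={k:w[k] for k in("camera_matrix","rvec","tvec")}
P=lambda uv,z:cast("wrist",uv,z,c)[:,:2]
y=np.radians(13.3);R=np.array([[np.cos(y),-np.sin(y)],[np.sin(y),np.cos(y)]]);o=np.array([.546,-.028])
for n,z,uv in(("hood",.051,[(315,137),(152,140),(478,133)]),("rib",.038,[(315,274),(315,287)]),("cell rear",.035,[(315,260)]),("screws",.035,[(170,180),(461,175)]),("hoodrearscrew,frontscrew",.051,[(151,25),(151,127),(476,18),(477,121)])):print(n,(P(uv,z)-o)@R)
```

```text
hood [[ 0.05266968  0.00171942]
 [ 0.05424175  0.06491181]
 [ 0.05670543 -0.0602149 ]]
rib [[-0.00543812  0.00212519]
 [-0.01159524  0.00215553]]
cell rear [[-9.82586790e-05  2.15742261e-03]]
screws [[ 0.0360971   0.06505364]
 [ 0.03824909 -0.06026999]]
hoodrearscrew,frontscrew [[ 0.1006487   0.06525768]
 [ 0.05936646  0.0651101 ]
 [ 0.10255341 -0.05934626]
 [ 0.06130349 -0.059595  ]]
```

Hood to rib measures about 60 and 66 mm, and the push met 20 N, so the carrier is home. I'll ease the push without moving backward, lift straight up and shut the fingers.

```bash
python3 -m crank '[[-0.25,-1.5,0,0,0],[-0.25,-3,0,0,0],[-0.25,-3,0,0,0]]'; python3 -m crank '[[-0.25,0,0,-4,0],[-0.25,0,0,-8,0],[-0.25,0,0,-14,0],[-0.25,0,0,-24,0],[-1,0,0,-44,0],[-1,0,0,-64,0],[-1,0,0,-84,0],[-1,0,0,-104,0],[-1,0,0,-104,0],[-1,0,0,-104,0]]'
python3 - <<'E'
from h import *
s=telemetry.observe();print(s["tool_pos"],s["tool_rot"])
c=vision.get_calibration("wrist");p,d=vision.read_camera("wrist");np.savez("w5.npz",p=p,d=d,**c);cv2.imwrite("pics/w5.png",p[:,:,::-1])
E
```

```text
time: 5.55
tool_pos: [0.5236, -0.034, 0.2073]
tool_rot: [-3.141, 0.005, 0.232]
contact_force: [-8.9, -3.5, 9.6]
opening: 0.0342
grip_force: 9.1
time: 6.38
tool_pos: [0.5256, -0.0335, 0.3128]
tool_rot: [3.14, -0.004, 0.231]
contact_force: [1.5, 0.4, 0.3]
opening: 0.0017
grip_force: 0.0
[ 0.52563381 -0.03354769  0.3128479 ] [ 3.13989466 -0.00382013  0.23094293]
```

View pics/w5.png

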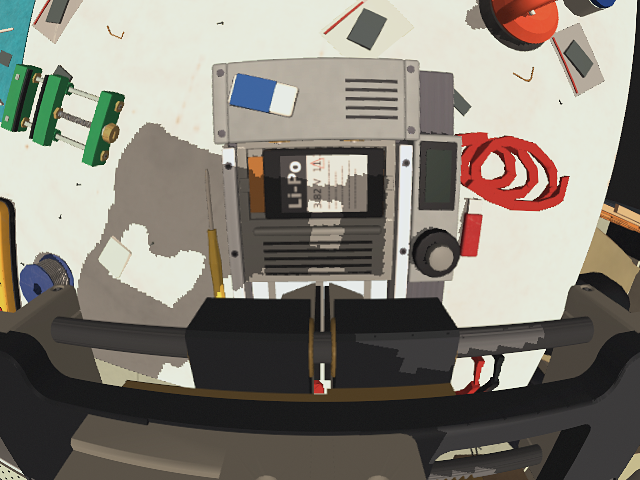

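The carrier stays under the hood (hood front edge y≈143, rib y≈228). The key top is at about (440,260) on its black base centred at (437,254).

Run:
```python
from h import *
w=np.load("w5.npz");c={k:w[k] for k in("camera_matrix","rvec","tvec")}
P=lambda uv,z:cast("wrist",uv,z,c)[:,:2]
p=w["p"][225:290,405:470];hsv=cv2.cvtColor(p,cv2.COLOR_RGB2HSV)
g=((p.max(2)>70)&(np.hypot(*(np.indices(p.shape[:2])-np.array([35,35])[:,None,None]))<17)).astype(np.uint8)
n,l,st,ce=cv2.connectedComponentsWithStats(g);i=1+st[1:,4].argmax();uv=ce[i]+[405,225];print("key px",uv,st[i])
k=P([uv],.055)[0];print("key",k)
s=telemetry.observe();a=s["tool_rot"][2];d=k-s["tool_pos"][:2]
print("dx,dy mm",1e3*(d@[np.cos(a),np.sin(a)]),1e3*(d@[np.sin(a),-np.cos(a)]))
y=np.radians(13.3);R=np.array([[np.cos(y),-np.sin(y)],[np.sin(y),np.cos(y)]]);o=np.array([.546,-.028])
print((P([(315,142),],.051)-o)@R,(P([(315,222),(315,231)],.041)-o)@R)
z=np.vstack([w["p"][215:300,395:480],w["p"][130:240,230:315][:85]]);cv2.imwrite("pics/kc.png",cv2.resize(np.hstack([w["p"][215:300,395:480],w["p"][135:240,225:330][:85]])[:,:,::-1],None,fx=4,fy=4))
```

```text
key px [440.83434343 258.08080808] [ 24  20  25  27 495]
key [ 0.54045963 -0.11668708]
dx,dy mm -4.236044802559567 84.4748924230646
[[0.05206431 0.00296497]] [[-0.00353627  0.00333127]
 [-0.01003196  0.00336387]]
```

View pics/kc.png

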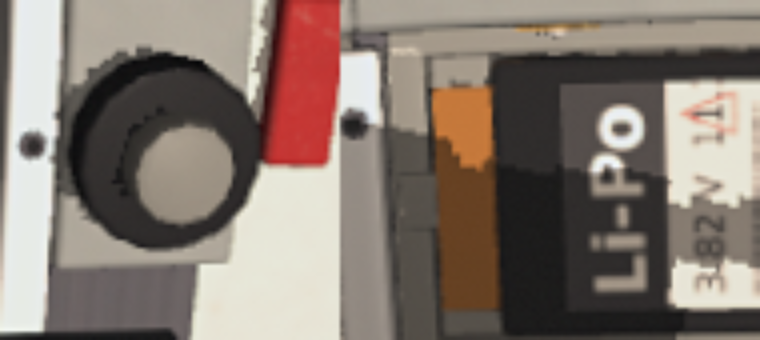

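```bash
python3 -m crank '[[-1,-1,25,0,0],[-1,-3,55,0,0],[-1,-5,85,0,0],[-1,-5,85,25,0],[-1,-5,85,50,0],[-1,-5,85,66,0],[-1,-5,85,74,0],[-1,-5,85,74,0],[-1,-5,85,74,0]]'
python3 - <<'E'
from h import *
s=telemetry.observe();print(s["tool_pos"],s["tool_rot"])
E
```

```text
time: 7.18
tool_pos: [0.5399, -0.1174, 0.2369]
tool_rot: [-3.141, 0.001, 0.231]
contact_force: [-0.4, -0.2, 0.6]
opening: 0.0001
grip_force: 0.0
[ 0.53987109 -0.1174234   0.23693126] [-3.14112190e+00  7.71202874e-04  2.30955199e-01]
```

```bash
python3 -m crank '[[-1,0,0,3,0],[-1,0,0,5,0],[-1,0,0,7,0],[-1,0,0,8,0],[-1,0,0,8,0],[-1,0,0,8,0]]'
```

```text
time: 7.68
tool_pos: [0.5402, -0.1176, 0.2299]
tool_rot: [3.141, -0.002, 0.231]
contact_force: [1.2, 0.1, 2.2]
opening: 0.0007
grip_force: 1.7
```

```bash
python3 -m crank '[[-1,0,0,1,0],[-1,0,0,2,0],[-1,0,0,3,0],[-1,0,0,3,0],[-1,0,0,3,0]]'
```

```text
time: 8.1
tool_pos: [0.5401, -0.1175, 0.2289]
tool_rot: [3.14, -0.003, 0.231]
contact_force: [-5.0, 2.3, 21.8]
opening: 0.0004
grip_force: 11.0
```

The key bottomed out: 4 mm of stroke, and the force rose to 22 N. I'll release it and return to the earlier viewpoint for a numeric check.

```bash
python3 -m crank '[[-1,0,0,-4,0],[-1,0,0,-12,0],[-1,0,0,-30,0],[-1,0,0,-55,0],[-1,0,0,-84,0],[-1,2,-25,-84,0],[-1,4,-55,-84,0],[-1,5,-85,-84,0],[-1,5,-85,-84,0],[-1,5,-85,-84,0],[-1,5,-85,-84,0]]'
python3 - <<'E'
from h import *
s=telemetry.observe();print(s["tool_pos"],s["contact_force"])
w=np.load("w5.npz");p,d=vision.read_camera("wrist")
g=lambda x:np.float32(cv2.cvtColor(x,cv2.COLOR_RGB2GRAY))
for n,(a,b,c,e) in dict(hood=(70,135,230,410),carrier=(150,240,250,385),key=(235,285,415,465)).items():
    print(n,cv2.phaseCorrelate(g(w["p"])[a:b,c:e].copy(),g(p)[a:b,c:e].copy()),np.median(w["d"][a:b,c:e]),np.median(d[a:b,c:e]))
m=lambda D:np.median(D[254:262,437:445]);print("keytop depth",m(w["d"]),m(d))
E
```

```text
time: 9.02
tool_pos: [0.5252, -0.0339, 0.3101]
tool_rot: [3.141, 0.001, 0.231]
contact_force: [0.4, -0.8, 0.8]
opening: 0.0003
grip_force: 0.0
[ 0.52522355 -0.03386891  0.31011281] [ 0.43863007 -0.75410553  0.84143407]
hood ((0.31487149118345314, -2.7657692624854846), 0.945465694827798) 0.22481456 0.2221883
carrier ((0.4709582431189574, -2.024176810980201), 0.8227788101007909) 0.25770023 0.25467396
key ((1.1053056628942244, -0.641185513443677), 0.99316372756958) 0.26049188 0.25751126
keytop depth 0.2516662 0.24864815
```

```bash
python3 -c "
from cell import ticket
print(ticket.hand_in())"
```

```text
the job is handed in; nothing more can be done
None
```

The carrier was pressed down and slid home against the stop under the hood, then the start key was pushed fully down and sprang back; the job is handed in, but no verdict came back.

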